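# Switch on the electrosurgery unit and make it ready for bipolar work

## Task

Make the electrosurgery unit ready for bipolar work, pressing with the fingertips only and grasping nothing: switch it on by pressing down the far end of the mains rocker, then press the bipolar key (the rightmost of the row of four square keys, as seen from the robot), and last the wide ready key at the lower right. Press each key gently but fully home and let it come back up before the next one. Press no other key, do not touch the dial, and leave the things on and around the unit where they are.

Things in the scene. Friction and masses are not known exactly. Their poses are not given: they have to be found in the camera images.
- unit: The electrosurgery unit: a white desktop case, fixed, 250 mm deep (x), 300 mm wide (y), with a brushed metal control panel on top sloping up at 20 degrees away from the robot: 60 mm high at its front edge (x = -0.125), 129 mm at x = 0.065, then a flat deck at 129 mm. Origin: centre of its underside; x from front to back, y to the left as seen from the robot, z up.
- panel_front (a point): Middle of the panel's lower front edge. Axes as unit. On the panel as seen from the robot: mains rocker at the left, four square keys in a row across the middle, display upper left, two oblong power keys one above the other right of it, round dial upper right, wide ready key lower right. All keys stand 6.5 mm proud of the panel.
- mains (a joint): Mains rocker: black, 34 mm long (up the slope), 22 mm wide, top a shallow V, pivot across its middle. -0.2 rad = off (far end up, 11 mm above the panel), +0.2 = on (far half flat, 5 mm above the panel, clear of the 2.5 mm high frame around it). It is stiff and stays where it is left, so press it right down; about 4 N on the far end moves it.
- mains_far_end (a point): Point on the top of the rocker's far half, 13 mm from the pivot towards the far end, where a fingertip presses to switch on. It moves about 5 mm down with the rocker, square to the panel. Its axes turn with the rocker: take directions from unit or from a key's point.
- mode_bipolar (a joint): The bipolar mode key: grey, square, 20 x 20 mm, marked with two short parallel bars, the rightmost (robot's right, -y of the unit) of the row of four mode keys. Value 0 up, 0.004 m fully pressed; sprung, about 1 N to start and 4.7 N to bottom out; comes back up by itself.
- mode_bipolar_top (a point): Centre of the top face of the bipolar key, 6.5 mm above the panel when up. Its x axis runs up the sloping panel away from the robot, y along the panel to the robot's left, z square out of the panel.
- ready (a joint): The ready key: grey, oblong, 46 mm wide (across the unit) by 20 mm, alone at the lower right of the panel. Value 0 up, 0.004 m fully pressed; sprung, about 1 N to start and 4.7 N to bottom out; comes back up by itself.
- ready_top (a point): Centre of the top face of the ready key, 6.5 mm above the panel when up. Its x axis runs up the sloping panel away from the robot, y along the panel to the robot's left, z square out of the panel.
- mode_cut (a joint): Square grey key 20 x 20 mm, one of the row of four mode keys (40 mm apart centre to centre), the leftmost. Joint value: 0 up, 0.004 m fully pressed; sprung, not to be pressed.
- mode_blend (a joint): Square grey key 20 x 20 mm, one of the row of four mode keys (40 mm apart centre to centre), second from the left. Joint value: 0 up, 0.004 m fully pressed; sprung, not to be pressed.
- mode_coag (a joint): Square grey key 20 x 20 mm, one of the row of four mode keys (40 mm apart centre to centre), third from the left, directly left of the bipolar key. Joint value: 0 up, 0.004 m fully pressed; sprung, not to be pressed.
- power_up (a joint): Upper one of two oblong grey keys (24 mm wide, 18 mm) right of the display; 0 up, 0.004 m pressed; not to be pressed.
- power_down (a joint): Lower one of the same two keys; 0 up, 0.004 m pressed; not to be pressed.
- dial: The round black power dial at the upper right of the panel, 40 mm across, with a raised bar grip, 44 mm off the panel at its highest, on a grey base disc 64 mm across; not to be touched. Origin on its axis, 6 mm above the panel.
- swab_cup: Loose steel cup 66 mm across, 85 mm tall, with swab sticks up to 127 mm, standing close to one side of the unit (either side). Origin at the centre of its foot.
- scrub_bottle: Loose white bottle 60 mm across, 135 mm tall, standing close to the other side of the unit. Origin at the centre of its foot.
- tape_roll: Loose roll of tape 54 mm across, 24 mm high, lying flat on the unit's rear deck. Origin at the centre of its underside.
- forceps: Loose steel bipolar forceps, 145 mm long, lying on the table in front of the unit. Origin near its middle at table height.
- bowl: Loose steel bowl 84 mm across, 38 mm high, on the table in front of the unit. Origin at the centre of its foot.
- needle_holder: Loose needle holder with brass finger rings, 160 mm long, lying flat on the table to the right of the unit. Origin near its middle at table height.
Mind the look-alikes: they are no part of the job. Of the things shaped like the forceps, the steel one is meant.

How it is judged:
By the outcome, as a careful person would: the job done as asked, in the order asked, and still so for the second after the job is handed in, with the robot touching nothing.
It also fails if it takes over 38 s, if anything falls off the work surface, if the arm or the gripper's body presses on something with over 40 N, if the wrist force passes 120 N, or if a joint passes its speed limit or range.

## Robot

A 6-joint arm with a two-finger parallel gripper is mounted at the origin on the work surface. World frame = base frame: x ahead of the robot, y to its left, z up, the work surface at z = 0. Lengths are in m, angles in rad, forces in N, time in s.
With the tool pointing down it reaches from about 0.375 to 0.9 m from the base axis. Payload 3.1 kg.
Tool frame: the origin (TCP) lies midway between the tips of the shut fingers; the grasp point (between the pads) lies 19 mm behind it; z points along the fingers, y is the line along which they close (so a half turn about z gives the same grasp; the last joint's range is limited). The gripper opens to 87 mm and grips with 3 to 60 N. Pads are 19 mm wide; open, the fingers measure 117 mm over their backs; the gripper's body (75 mm by 190 mm) begins 51 mm behind the grasp point.
Start: joints at [1.008, 0.527, 1.433, -0, 1.181, -0.178], TCP at [0.234, 0.58, 0.223] pointing down, gripper open.
Joint ranges: [-3.08, 3.08], [-0.75, 2.2], [0.22, 2.44], [-1.43, 4.57], [0, 2.65], [-2.85, 2.85]. Speed limits (rad/s): [2.79, 2.79, 3.14, 3.14, 3.14, 3.14].

## Interface

Orientations are given as a unit quaternion [x, y, z, w].
In Python, from rig import get_obs, cams, job gives the robot as it stands.
- The arm moves only by the tool servo_tool, never from a script. Its argument "moves" is text: rows parted by semicolons, each of 5 numbers parted by spaces: the shift along the tool's x, y, z in m, then the turn about the tool's z in degrees, then the finger opening in m, from 0 to 0.087. In form: dx dy dz spin claw; .... A call has 1 to 10 rows; each row is the pose to reach, as a shift and turn from the pose commanded when the call began, along the tool's axes at that moment; what a row does not reach only later rows make up. A row lasts 1/12 s, in which the tool goes at most 41.7 mm and 7.16 degrees, less where a joint would pass 70% of its speed; a pose out of reach is approached as far as the arm can. A call with a gripper value outside its range is refused whole. The fingers move at their own pace and stop on an object; "grip_force" is the grip in N (left out, the last holds). Time passes only in rows, so rows that repeat a pose let the fingers close. It gives the time, the measured TCP pose, the force, the opening and the grip force at its end, in the units of the state.
- get_obs(): the state, without advancing time (a new reading comes with each control period).
- cams.camera(name): name is "scene" or "top"; returns the picture (384x512x3 uint8, blue, green, red); there is no depth.
- cams.camera_model(name): a dict with "fx", "fy", "cx", "cy" (pixels), "R" (3x3) and "t" (3): a world point X has camera coordinates R X + t. Camera axes: x right, y down, z forward; pixel columns grow to the right and rows downward; lengths in m; the calibration is good to about 2 mm. A picture is of the moment at which its call begins. camera_model takes no time and is no camera call.
- job.hand_in(): hands the job in; it is judged then, once.
The state is a dict: "time": time; "q": joint angles; "joint_velocities": joint speeds; "joint_torque": joint torques, N m; "position": TCP position; "tool_rot": TCP orientation; "ft_force": force on the tool from outside, world axes, zero at the start; "moment": the same for the moment, N m; "grip_width": finger opening in m; "grip_force": force on a finger pad.
Only numpy, scipy, OpenCV 4.12 (cv2) and the standard library are available. Lean on these libraries where they do the work, as an engineer would, in place of code of your own. Each camera call takes 0.05 s, during which the arm holds its last target. There are 200 camera calls.

## Working session

There is one attempt and no reset: what is moved stays moved. The work goes in short steps, Python scripts to look and compute and a tool call to move; the robot and the scene stay as the last step left them, time stands still between calls to the robot, and variables do not carry over. Pictures are saved under pics/ and viewed, at most 10 in all, crops included, and the job is handed in when it is done.

Besides the shell and the picture viewer there is one more tool, called after "Call:" as name(argument=value, ...), one argument or row to a line, values as JSON. servo_tool: Moves the arm, as the interface text tells. Its arguments: {"type":"object","properties":{"moves":{"type":"string"},"grip_force":{"type":"number"}},"required":["moves"]}

```bash
mkdir -p pics; python3 - <<'E'
from rig import get_obs,cams,job
import cv2
o=get_obs();print({k:o[k] for k in('time','position','tool_rot','grip_width','ft_force')})
for n in('scene','top'):
    im=cams.camera(n);cv2.imwrite(f'pics/{n}0.png',im);m=cams.camera_model(n);print(n,m)
E
```

```text
{'time': 0.0, 'position': array([0.23360117, 0.57891988, 0.22157005]), 'tool_rot': array([ 1.90720695e-01,  9.81643747e-01, -1.00639429e-03, -3.97798361e-04]), 'grip_width': 0.08688894490079804, 'ft_force': array([-0.11181199, -0.18700756, -0.35807807])}
scene {'fx': 379.03331888258475, 'fy': 379.03331888258475, 'cx': 248.3430979117489, 'cy': 196.0131719223498, 'R': array([[-0.81977125,  0.57265003,  0.00685938],
       [ 0.36729109,  0.53490611, -0.76090257],
       [-0.4394    , -0.62124665, -0.6488299 ]]), 't': array([ 0.46720561, -0.06896393,  1.26342631])}
top {'fx': 451.8209976659344, 'fy': 451.8209976659344, 'cx': 258.0432690777037, 'cy': 198.3898694667844, 'R': array([[ 0.00245595, -0.99978554,  0.02056312],
       [-0.98427694, -0.00604861, -0.17652852],
       [ 0.17661504, -0.01980626, -0.98408071]]), 't': array([-0.09005809,  0.51296082,  1.2490357 ])}
```

View pics/scene0.png

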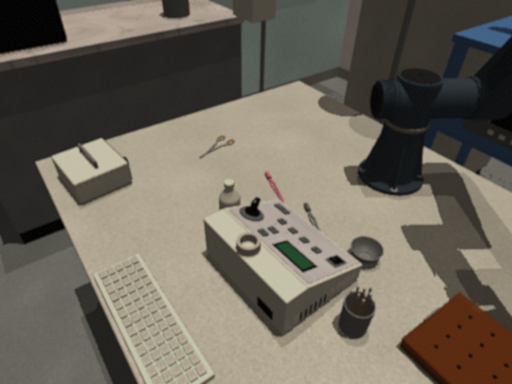

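View pics/top0.png

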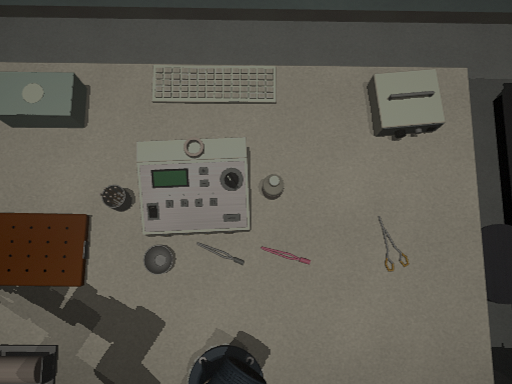

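The top view shows the unit, with the rocker at about (153,211), four square keys at (169–214,203), the ready key at (231,217) and the dial at (232,179). The cup is on the left at (117,197) and the bottle on the right at (273,186). I'll enlarge the panel next.

```bash
python3 - <<'E'
import cv2
a=cv2.imread('pics/top0.png')[130:240,130:255]
b=cv2.imread('pics/scene0.png')[190:330,200:365]
cv2.imwrite('pics/ct.png',cv2.resize(a,None,fx=5,fy=5,interpolation=cv2.INTER_CUBIC))
cv2.imwrite('pics/cs.png',cv2.resize(b,None,fx=4,fy=4,interpolation=cv2.INTER_CUBIC))
E
```

```text
(no output)
```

View pics/ct.png

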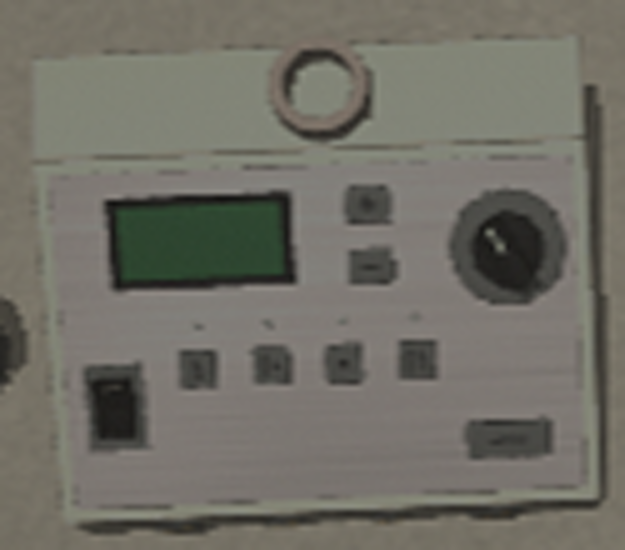

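View pics/cs.png

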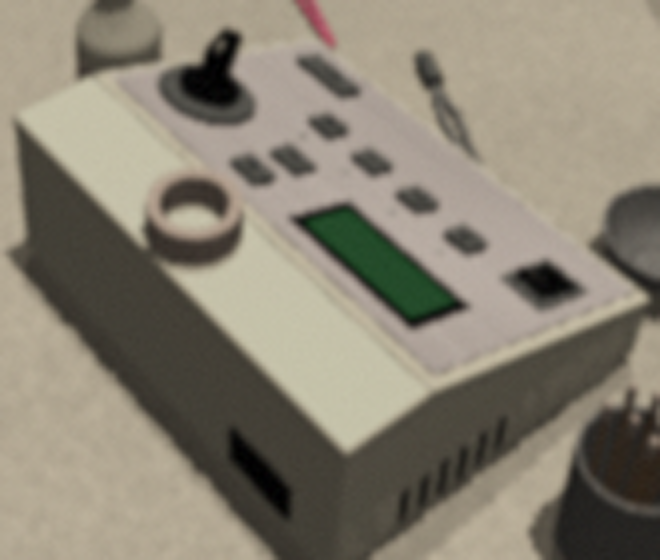

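Rocker: about crop (116,408). Mode keys are at (198,369), (272,365), (344,363) and (418,360), so bipolar is the rightmost, at (418,360), marked with two bars. The power keys at (368,205) and (372,265) are look-alikes. Ready is the wide key at (509,438). Next I'll triangulate and fit the unit pose.

```bash
cat > fit.py <<'E'
import numpy as np, cv2
from rig import cams
from scipy.optimize import least_squares
M={n:cams.camera_model(n) for n in('top','scene')}
def proj(n,X):
    m=M[n];c=X@m['R'].T+m['t'];return np.c_[m['fx']*c[:,0]/c[:,2]+m['cx'],m['fy']*c[:,1]/c[:,2]+m['cy']]
names=['cut','blend','coag','bip','ready','pup','pdn','rocker']
T=np.array([(198,369),(272,365),(344,363),(418,360),(509,438),(368,205),(372,265),(116,408)],float)
S=np.array([(465,240),(417,200),(371,162),(328,126),(328,75),(253,170),(292,160),(543,283)],float)
def refine(img,c,h=7):
    g=cv2.cvtColor(cv2.imread(img),cv2.COLOR_BGR2GRAY).astype(float);out=[]
    for x,y in c:
        x0,y0=int(round(x)),int(round(y));w=g[y0-h:y0+h+1,x0-h:x0+h+1]
        th=(np.percentile(w,90)+w.min())/2
        _,lab,st,_=cv2.connectedComponentsWithStats((w<th).astype(np.uint8))
        k=lab[h,h];
        if k==0:out.append((x,y));continue
        wt=np.where(lab==k,np.percentile(w,90)-w,0);Y,X=np.mgrid[-h:h+1,-h:h+1]
        out.append((x0+(wt*X).sum()/wt.sum(),y0+(wt*Y).sum()/wt.sum()))
    return np.array(out)
pT=(T+.5)/5-.5+130; pS=(S+.5)/4-.5+[200,190]
rT,rS=refine('pics/top0.png',pT),refine('pics/scene0.png',pS)
print(np.round(np.c_[rT-pT,rS-pS],1))
rT[7],rS[7]=pT[7],pS[7]
cT=(np.array([(32,60),(578,38),(35,160),(585,137)])+.5)/5-.5+130
C=np.array([(.125,.15,.129),(.125,-.15,.129),(.065,.15,.129),(.065,-.15,.129)])
s,c=np.sin(np.radians(20)),np.cos(np.radians(20))
h=np.array([6.5]*7+[5])/1e3-np.array([1]*7+[0])/1e3   # effective height, sides partly seen
def world(p,L):
    a=p[2];R=np.array([[np.cos(a),-np.sin(a),0],[np.sin(a),np.cos(a),0],[0,0,1]]);return L@R.T+[p[0],p[1],0]
def loc(uv,h):return np.c_[-.125+uv[:,0]*c-h*s,uv[:,1],.06+uv[:,0]*s+h*c]
def res(p):
    X=world(p,loc(p[3:].reshape(-1,2),h))
    return np.r_[(proj('top',X)-rT).ravel(),(proj('scene',X)-rS).ravel(),.5*(proj('top',world(p,C))-cT).ravel()]
f=least_squares(res,np.r_[.55,.02,.04,np.tile([.08,0],8)],loss='soft_l1');p=f.x
print('unit',p[:2],np.degrees(p[2]));print('res',np.round(res(p).reshape(-1,2),1).tolist())
for n,uv in zip(names,p[3:].reshape(-1,2)):print(n,'panel mm',np.round(uv*1e3,1),end=' ')
    
uv=p[3:].reshape(-1,2)
top=world(p,loc(uv,np.array([6.5e-3]*7+[5e-3])))
print();[print(n,np.round(t,4)) for n,t in zip(names,top)]
np.save('pose.npy',p)
E
python3 fit.py
```

```text
[[-0.1 -0.1 -0.1  0.1]
 [-0.  -0.1 -0.1  0. ]
 [-0.1  0.3  0.1  0.2]
 [-0.2 -0.1  0.   0.2]
 [-0.6 -0.1  0.1  0.5]
 [-0.1  0.  -0.2  0.1]
 [-0.1  0.5  0.1  0.1]
 [-0.2 -0.2  0.1 -0. ]]
unit [0.54307301 0.09155994] 2.9538725053266193
res [[-0.6, 0.1], [-0.6, 0.2], [-0.4, -0.0], [-0.5, 0.1], [-0.4, 0.2], [-0.5, 0.0], [-0.4, -0.0], [-0.6, 0.0], [-0.3, -0.4], [-0.4, -0.4], [-0.1, -0.6], [-0.2, -0.5], [-0.3, -0.4], [-0.1, -0.6], [-0.1, -0.6], [-0.2, -0.6], [-0.0, -1.1], [0.2, -1.1], [-0.3, -0.5], [0.0, -0.5]]
cut panel mm [81.7 70. ] blend panel mm [81.7 29.4] coag panel mm [ 80.7 -10.4] bip panel mm [ 81.3 -50.5] ready panel mm [ 35.  -97.6] pup panel mm [167.9 -28.5] pdn panel mm [133.7 -28.7] rocker panel mm [ 62.  116.3] 
cut [0.4891 0.1588 0.0941]
blend [0.4912 0.1184 0.0941]
coag [0.4923 0.0785 0.0937]
bip [0.4949 0.0385 0.0939]
ready [ 0.4539 -0.0107  0.0781]
pup [0.575  0.0647 0.1235]
pdn [0.543  0.0628 0.1119]
rocker [0.4687 0.2042 0.0859]
```

Call:
servo_tool(
  moves="-0.359 -0.259 0 -25 0;-0.359 -0.259 0 -25 0;-0.359 -0.259 0 -25 0;-0.359 -0.259 0 -25 0;-0.359 -0.259 0 -25 0;-0.359 -0.259 0 -25 0;-0.359 -0.259 0 -25 0;-0.359 -0.259 0 -25 0;-0.359 -0.259 0 -25 0;-0.359 -0.259 0 -25 0",
  grip_force=10,
)

```text
time: 0.93
position: [0.4534, 0.2299, 0.2223]
tool_rot: [-0.026, 1.0, -0.0, -0.0]
ft_force: [0.9, 0.1, 1.1]
grip_width: 0.0287
grip_force: 0.0
```

Call:
servo_tool(
  moves="0 0 0 0 0;0 0 0 0 0",
)

```text
time: 1.1
position: [0.4541, 0.2299, 0.2223]
tool_rot: [-0.024, 1.0, 0.0, -0.0]
ft_force: [-1.0, 0.4, -0.5]
grip_width: 0.0149
grip_force: 0.0
```

Call:
servo_tool(
  moves="-0.014 -0.026 0.03 0 0;-0.014 -0.026 0.06 0 0;-0.014 -0.026 0.085 0 0;-0.014 -0.026 0.102 0 0;-0.014 -0.026 0.102 0 0;-0.014 -0.026 0.102 0 0;-0.014 -0.026 0.102 0 0",
)

```text
time: 1.68
position: [0.4684, 0.2077, 0.1213]
tool_rot: [-0.027, 1.0, 0.0, 0.001]
ft_force: [0.2, 0.2, 0.6]
grip_width: 0.0004
grip_force: 0.0
```

```bash
python3 - <<'E'
from rig import get_obs,cams
import cv2,numpy as np
o=get_obs();print(o['time'],o['position'],o['ft_force'],o['grip_width'])
c=[]
for n in('top','scene'):
    im=cams.camera(n);m=cams.camera_model(n);X=m['R']@o['position']+m['t'];u=int(m['fx']*X[0]/X[2]+m['cx']);v=int(m['fy']*X[1]/X[2]+m['cy']);print(n,u,v)
    u=min(max(u,45),466);p=im[v-45:v+45,u-45:u+45];c.append(cv2.resize(p,(400,400),interpolation=cv2.INTER_CUBIC))
cv2.imwrite('pics/near1.png',np.hstack(c))
E
```

```text
1.6833 [0.46843297 0.20771863 0.1213242 ] [0.19602538 0.17792066 0.58207   ] 0.00044216319392669754
top 148 209
scene 338 250
```

View pics/near1.png

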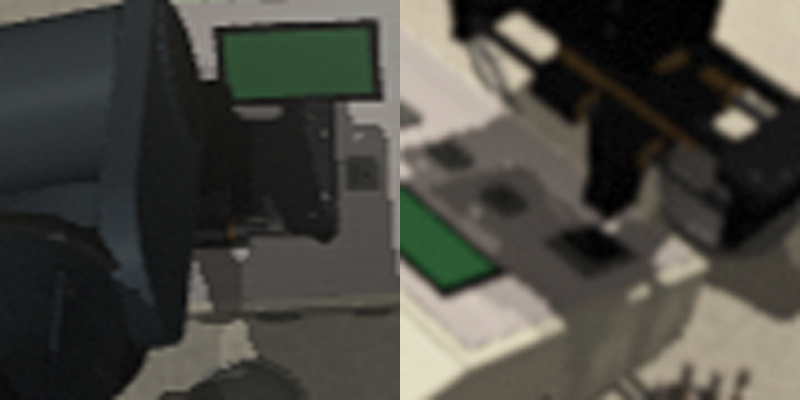

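The scene crop shows the closed, narrow fingertip at about (602,212), hovering over the rocker at (590,243). I'll press the rocker now.

Call:
servo_tool(
  moves="-0.001 -0.0035 0.012 0 0;-0.001 -0.0035 0.02 0 0;-0.001 -0.0035 0.023 0 0;-0.001 -0.0035 0.025 0 0;-0.001 -0.0035 0.027 0 0;-0.001 -0.0035 0.027 0 0",
)

```text
time: 2.28
position: [0.4705, 0.2033, 0.0941]
tool_rot: [-0.026, 1.0, 0.0, 0.001]
ft_force: [-0.2, 0.9, 1.5]
grip_width: 0.0005
grip_force: 0.9
```

Call:
servo_tool(
  moves="0 0 0.0015 0 0;0 0 0.003 0 0;0 0 0.003 0 0",
)

```text
time: 2.53
position: [0.4709, 0.2034, 0.0913]
tool_rot: [-0.026, 1.0, 0.0, 0.002]
ft_force: [0.6, -0.9, 7.6]
grip_width: 0.0004
grip_force: 2.9
```

Call:
servo_tool(
  moves="0 0 0.0015 0 0;0 0 0.002 0 0;0 0 0.002 0 0",
)

```text
time: 2.78
position: [0.4711, 0.2035, 0.0908]
tool_rot: [-0.026, 1.0, 0.0, 0.002]
ft_force: [-1.4, -1.4, 18.3]
grip_width: 0.0004
grip_force: 8.9
```

Call:
servo_tool(
  moves="0 0 0.001 0 0;0 0 0.0015 0 0;0 0 0.0015 0 0",
)

```text
time: 3.03
position: [0.4712, 0.2034, 0.0905]
tool_rot: [-0.026, 1.0, 0.0, 0.002]
ft_force: [-3.7, -1.1, 27.4]
grip_width: 0.0002
grip_force: 13.7
```

Call:
servo_tool(
  moves="0 0 -0.03 0 0;0 0 -0.06 0 0;-0.002 -0.04 -0.07 0 0;-0.004 -0.08 -0.07 0 0;-0.006 -0.12 -0.07 0 0;-0.008 -0.155 -0.07 0 0;-0.008 -0.166 -0.07 0 0;-0.008 -0.166 -0.06 0 0;-0.008 -0.166 -0.05 0 0;-0.008 -0.166 -0.05 0 0",
)

```text
time: 3.87
position: [0.484, 0.038, 0.1352]
tool_rot: [-0.026, 1.0, 0.001, -0.003]
ft_force: [-0.7, -0.5, -0.9]
grip_width: 0.0002
grip_force: 0.0
```

```bash
python3 - <<'E'
from rig import get_obs,cams
import cv2,numpy as np
o=get_obs();print(o['time'],o['position'],o['ft_force'])
a=cams.camera('scene');b=cv2.imread('pics/scene0.png')
f=lambda p,s:cv2.resize(p[s],(400,400),interpolation=cv2.INTER_CUBIC)
s1=np.s_[235:285,305:355]; s2=np.s_[190:270,225:305]
cv2.imwrite('pics/rock.png',np.vstack([np.hstack([f(b,s1),f(a,s1)])]));
cv2.imwrite('pics/near2.png',f(a,np.s_[185:275,240:330]))
x=cv2.imread('pics/rock.png');y=cv2.imread('pics/near2.png')
cv2.imwrite('pics/both.png',np.hstack([cv2.resize(x[:, :],(532,266)),cv2.resize(y,(266,266))]))
E
```

```text
3.8667 [0.48403285 0.03804411 0.13524932] [-0.71355859 -0.5229508  -0.92727016]
```

View pics/both.png

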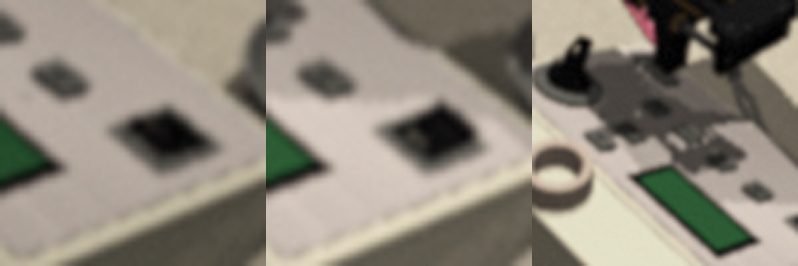

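The rocker crop has changed: its far end is down with the mark showing and its near end is up, so it is on. The tool now hovers over the bipolar key, and I'll press it.

Call:
servo_tool(
  moves="-0.004 0 0.01 0 0;-0.004 0 0.02 0 0;-0.004 0 0.03 0 0;-0.004 0 0.036 0 0;-0.004 0 0.037 0 0;-0.004 0 0.037 0 0",
)

```text
time: 4.42
position: [0.49, 0.0384, 0.0996]
tool_rot: [-0.027, 1.0, 0.0, -0.0]
ft_force: [0.9, 0.1, -0.1]
grip_width: 0.0004
grip_force: 0.0
```

Call:
servo_tool(
  moves="0 0 0.0015 0 0;0 0 0.003 0 0;0 0 0.003 0 0",
)

```text
time: 4.67
position: [0.4907, 0.038, 0.0974]
tool_rot: [-0.026, 1.0, -0.0, 0.001]
ft_force: [0.4, 0.5, 1.4]
grip_width: 0.0009
grip_force: 0.6
```

Call:
servo_tool(
  moves="0 0 0.001 0 0;0 0 0.002 0 0;0 0 0.002 0 0",
)

```text
time: 4.92
position: [0.4911, 0.038, 0.0955]
tool_rot: [-0.026, 1.0, -0.0, 0.001]
ft_force: [0.5, 1.0, 3.2]
grip_width: 0.0005
grip_force: 1.4
```

Call:
servo_tool(
  moves="0 0 0.001 0 0;0 0 0.002 0 0;0 0 0.002 0 0",
)

```text
time: 5.17
position: [0.4913, 0.0379, 0.0934]
tool_rot: [-0.026, 1.0, -0.0, 0.001]
ft_force: [1.7, 0.3, 4.6]
grip_width: 0.0004
grip_force: 2.2
```

Call:
servo_tool(
  moves="0 0 0.001 0 0;0 0 0.0015 0 0;0 0 0.0015 0 0;0 0 0.0015 0 0",
)

```text
time: 5.5
position: [0.4915, 0.0379, 0.0929]
tool_rot: [-0.026, 1.0, -0.0, 0.002]
ft_force: [1.2, 0.9, 12.7]
grip_width: 0.0006
grip_force: 5.7
```

Bottomed out at 12.7 N with stiff resistance, after about 4.5 mm of travel. Lifting and moving to the ready key.

Call:
servo_tool(
  moves="0 0 -0.015 0 0;0 0 -0.04 0 0;0 0 -0.04 0 0;0.02 -0.02 -0.04 0 0;0.04 -0.04 -0.04 0 0;0.047 -0.046 -0.04 0 0;0.047 -0.046 -0.025 0 0;0.047 -0.046 -0.01 0 0;0.047 -0.046 -0.005 0 0;0.047 -0.046 -0.005 0 0",
)

```text
time: 6.33
position: [0.4444, -0.01, 0.0951]
tool_rot: [-0.026, 1.0, 0.001, -0.002]
ft_force: [-0.5, 0.3, 0.5]
grip_width: 0.0004
grip_force: 0.0
```

```bash
python3 - <<'E'
from rig import cams
import cv2,numpy as np
a=cams.camera('scene');b=cv2.imread('pics/scene0.png');s=np.s_[185:285,240:350]
cv2.imwrite('pics/r3.png',np.hstack([cv2.resize(p[s],(396,360),interpolation=cv2.INTER_CUBIC) for p in(b,a)]))
E
```

```text
(no output)
```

View pics/r3.png

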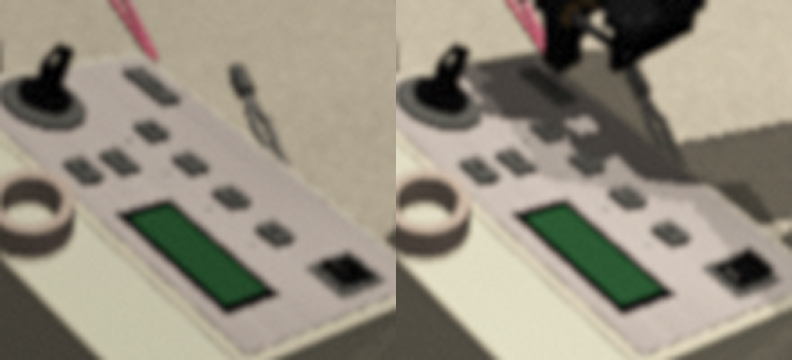

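The dial, tape and keys haven't moved, and the bipolar key is back up. The fingertip at (560,65) is just downhill of the ready key at (547,85). Pressing it now.

Call:
servo_tool(
  moves="0 0 0.006 0 0;0 0 0.012 0 0;0 0 0.0135 0 0;0 0 0.015 0 0;0 0 0.015 0 0",
)

```text
time: 6.8
position: [0.4456, -0.0103, 0.0814]
tool_rot: [-0.026, 1.0, 0.0, -0.0]
ft_force: [0.2, -0.3, -0.0]
grip_width: 0.0005
grip_force: 0.0
```

Call:
servo_tool(
  moves="0 0 0.001 0 0;0 0 0.002 0 0;0 0 0.002 0 0",
)

```text
time: 7.05
position: [0.4461, -0.0104, 0.0797]
tool_rot: [-0.026, 1.0, -0.0, 0.0]
ft_force: [-0.0, -0.4, 1.7]
grip_width: 0.0007
grip_force: 0.8
```

Call:
servo_tool(
  moves="0 0 0.001 0 0;0 0 0.0015 0 0;0 0 0.0015 0 0",
)

```text
time: 7.3
position: [0.4464, -0.0105, 0.0783]
tool_rot: [-0.026, 1.0, -0.0, 0.001]
ft_force: [1.2, 1.1, 3.6]
grip_width: 0.0008
grip_force: 1.4
```

Call:
servo_tool(
  moves="0 0 0.001 0 0;0 0 0.002 0 0;0 0 0.002 0 0",
)

```text
time: 7.55
position: [0.4466, -0.0106, 0.0762]
tool_rot: [-0.026, 1.0, -0.0, 0.001]
ft_force: [2.7, 1.1, 5.2]
grip_width: 0.0004
grip_force: 2.2
```

Call:
servo_tool(
  moves="0 0 0.001 0 0;0 0 0.0015 0 0;0 0 0.0015 0 0;0 0 0.0015 0 0",
)

```text
time: 7.88
position: [0.4468, -0.0106, 0.0756]
tool_rot: [-0.026, 1.0, -0.0, 0.001]
ft_force: [1.0, 1.9, 13.0]
grip_width: 0.0003
grip_force: 6.3
```

Bottomed out. Lifting well clear for a final check.

Call:
servo_tool(
  moves="0 0 -0.015 0 0;0 0 -0.04 0 0;0 0 -0.08 0 0;0.01 0 -0.12 0 0;0.02 0 -0.15 0 0;0.02 0 -0.18 0 0;0.02 0 -0.18 0 0;0.02 0 -0.18 0 0;0.02 0 -0.18 0 0;0.02 0 -0.18 0 0",
)

```text
time: 8.72
position: [0.4243, -0.0111, 0.2529]
tool_rot: [-0.026, 1.0, 0.001, -0.002]
ft_force: [0.3, -0.1, -0.1]
grip_width: -0.0
grip_force: 0.0
```

```bash
python3 - <<'E'
from rig import cams,get_obs
import cv2,numpy as np
o=get_obs();print(o['time'],o['position'],o['ft_force'])
a=cams.camera('scene');b=cv2.imread('pics/scene0.png');s=np.s_[170:345,190:390]
cv2.imwrite('pics/r4.png',np.hstack([cv2.resize(p[s],(400,350),interpolation=cv2.INTER_CUBIC) for p in(b,a)]))
E
```

```text
8.7167 [ 0.4243418  -0.01110024  0.25293774] [ 0.30182716 -0.05997438 -0.12212425]
```

View pics/r4.png

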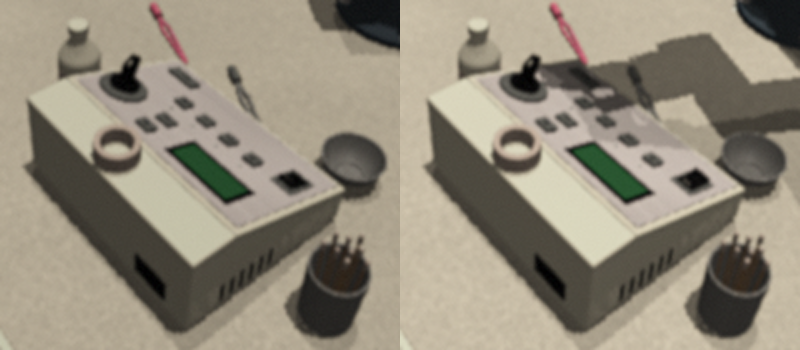

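The rocker is on (its mark shows at (690,182)), all keys are up, and the cup, bottle, bowl, tape, forceps and dial are where they started. Handing in.

```bash
python3 -c "
from rig import job
print(job.hand_in())"
```

```text
the job is handed in; nothing more can be done
None
```

I switched the mains rocker on, then pressed the bipolar key and the ready key fully home in that order, and handed the job in at about 8.8 s; the last picture shows all keys back up and everything else in place.

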